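# Fetch the hemmed-in weld plate from the rack

### The job

The weld test plate in the storage rack is to go onto the weld jig, but the two pipe off-cuts standing on either side of it are in the way. First stand both pipes upright on the black rubber mat, then lay the plate in the jig, centred and square between its two end stops and weld bead up; only then put each pipe back upright on the rack exactly where it stood before. Do not shift the loose soapstone stick, bolt and paste tin, nor push the plate about before the pipes are clear.

Things in the scene. Friction and masses are not known exactly. Their poses are not given: they have to be found in the camera images.
- rack_top (a point): Storage rack, fixed: grey-painted steel base 98 (x) x 184 (y) x 5 mm. Point: centre of its upper face, z up. The plate lies here at the start between two steel lips (6 mm thick, 50 mm along y, 17 mm high) at x = +-43 mm, so it can be gripped only across y. Pipe places, with scribed crosses: near x = 0 (within 14 mm), y = +-58 mm; which pipe stands on which side varies.
- jig_top (a point): Weld jig, fixed: bare steel block 116 (x) x 104 (y) x 8 mm. Point: centre of its upper face, z up. Two steel end stops (60 mm along y, 10 mm high, inner faces at x = +-46 mm) leave 92 mm along x; the y sides are open. The plate's centre goes over the point, its 70 mm length along x.
- mat_top (a point): Black rubber mat, fixed: 98 x 168 x 4 mm, the side area for the pipes. The point is the centre of its upper face, 4 mm above the table; x = its short way, y = its long way.
- plate_center (a point): Dark steel weld test plate lying flat, 70 mm (its x) x 60 mm (its y) x 10 mm thick, with a low weld bead 2 mm high along the middle of its upper face; about 0.25 kg. The point is its centre, half-way up (5 mm above its underside). z up.
- wide_pipe_center (a point): The wider, shorter pipe off-cut, dark, standing upright: outer diameter 48 mm, 34 mm high, open at both ends; about 0.16 kg. The point is its centre, half-way up (17 mm above its underside). z = its axis.
- tall_pipe_center (a point): The narrower, taller pipe off-cut, rusty, standing upright: outer diameter 34 mm, 50 mm high, open at both ends; about 0.17 kg. The point is its centre, half-way up (25 mm above its underside). z = its axis.
- bolt: Bystander, leave alone: hex bolt 66 mm long, 22 mm over the head, lying on the table at the far side of the work. Origin under its centre; y along its length.
- paste_tin: Bystander, leave alone: round tin of paste, diameter 69 mm, 44 mm high, standing at the far side of the work. Origin under its centre.
- soapstone: Bystander, leave alone: white soapstone marking stick, 12 x 105 x 9 mm, lying on the table in the middle of the work. Origin under its centre; y along its length.
- pole_foot (a point): Fixed obstacle, not handled: pole stand at the far left. Point: top of its 150 x 150 mm foot, on the axis of the 50 mm round pole, 0.5 m high. Its clamp head and a large tilted tube reach 100 mm from the pole towards the robot and 300 mm to the left (+y), from 0.3 m above the table up: keep the wrist clear. A bench vice at the near right, 120 mm high, is fixed too.
Not all that is in view belongs to the job. What is shaped like the part that bears wide_pipe_center but pink or purple is not meant.

How it is judged (in metres and radians):
On the way, in this order (a step that is already met when the one before it is completed fails the run):
1. both pipes stand released and upright on the mat, the plate still in the rack (x of wide_pipe_center in the frame of mat_top between -0.049 and 0.049 m and y of wide_pipe_center in the frame of mat_top between -0.084 and 0.084 m and z of wide_pipe_center in the frame of mat_top between 0.013 and 0.021 m and angle between each of wide_pipe_center, tall_pipe_center's own z axis and vertical below 0.12 rad and linear speed of each of wide_pipe, tall_pipe below 0.02 m/s and angular speed of each of wide_pipe, tall_pipe below 0.2 rad/s and contact force between the fingers and wide_pipe below 0.3 N and x of tall_pipe_center in the frame of mat_top between -0.049 and 0.049 m and y of tall_pipe_center in the frame of mat_top between -0.084 and 0.084 m and z of tall_pipe_center in the frame of mat_top between 0.021 and 0.029 m and contact force between the fingers and tall_pipe below 0.3 N and distance of plate_center from where it was at the start of the episode below 0.015 m), for 0.2 s.
2. the plate lies released in the jig while both pipes still stand on the mat (x of wide_pipe_center in the frame of mat_top between -0.049 and 0.049 m and y of wide_pipe_center in the frame of mat_top between -0.084 and 0.084 m and z of wide_pipe_center in the frame of mat_top between 0.013 and 0.021 m and angle between each of wide_pipe_center, tall_pipe_center's own z axis and vertical below 0.12 rad and linear speed of each of wide_pipe, tall_pipe, plate below 0.02 m/s and angular speed of each of wide_pipe, tall_pipe, plate below 0.2 rad/s and contact force between the fingers and wide_pipe below 0.3 N and x of tall_pipe_center in the frame of mat_top between -0.049 and 0.049 m and y of tall_pipe_center in the frame of mat_top between -0.084 and 0.084 m and z of tall_pipe_center in the frame of mat_top between 0.021 and 0.029 m and contact force between the fingers and tall_pipe below 0.3 N and horizontal distance between plate_center and jig_top below 0.012 m and angle between the x axis of plate_center and the x axis of jig_top, either way round below 0.15 rad and angle between plate_center's own z axis and vertical below 0.08 rad and z of plate_center in the frame of jig_top between 0.001 and 0.009 m and contact force between the fingers and plate below 0.3 N), for 0.2 s.
At the end, for the whole second after the job is handed in: The plate lies flat, bead up, on the jig, its centre within 12 mm of the jig's centre and its length within 0.15 rad of the jig's x; each pipe stands upright on the rack with its centre within 12 mm of where it was at the start; everything is released and at rest (horizontal distance between plate_center and jig_top below 0.012 m and angle between the x axis of plate_center and the x axis of jig_top, either way round below 0.15 rad and angle between plate_center's own z axis and vertical below 0.08 rad and z of plate_center in the frame of jig_top between 0.001 and 0.009 m and linear speed of each of plate, wide_pipe, tall_pipe below 0.02 m/s and angular speed of each of plate, wide_pipe, tall_pipe below 0.2 rad/s and contact force between the fingers and plate below 0.3 N and distance of each of wide_pipe_center, tall_pipe_center from where it was at the start of the episode below 0.012 m and angle between each of wide_pipe_center, tall_pipe_center's own z axis and vertical below 0.12 rad and contact force between the fingers and wide_pipe below 0.3 N and contact force between the fingers and tall_pipe below 0.3 N); the robot touches nothing.
It fails at once if soapstone stick, bolt or paste tin shifted by more than 15 mm (distance of any of soapstone, bolt, paste_tin from where it was at the start of the episode above 0.015 m).
It also fails if it takes over 138 s, if anything falls off the work surface, if the arm or the gripper's body presses on something with over 40 N, if the wrist force passes 120 N, or if a joint passes its speed limit or range.

### The arm

A 6-joint arm with a two-finger parallel gripper is mounted at the origin on a cart in front of the work surface, level with it; the furniture and walls round the work are solid. World frame = base frame: x ahead of the robot, y to its left, z up, the work surface at z = 0. Lengths are in mm, angles in degrees, forces in N, time in s.
With the tool pointing down it reaches from about 400 to 925 mm from the base axis. Payload 12.5 kg.
Tool frame: the origin (TCP) lies on the mounting face of the last link; the fingertips stand 190 mm ahead of it and the grasp point (between the pads) lies 171 mm ahead of it; x points along the fingers, y is the direction in which the jaws open and shut, and the axes are right-handed (so a half turn about x gives the same grasp; the last joint's range is limited). The gripper opens to 95 mm and grips with 3 to 60 N. Pads are 20 mm wide; open, the fingers measure 119 mm over their backs; the gripper's body (75 mm by 180 mm) begins 59 mm behind the grasp point.
Start: joints at [60.47, 28.126, 89.318, -0, 62.55, -6.05], TCP at [248.993, 573.26, 404.761] pointing down, gripper open.
Joint ranges: [-177.58, 177.58], [-47.91, 125.51], [2.72, 160], [-65.01, 245.01], [3.68, 167.84], [-153.87, 153.87]. Speed limits (degrees/s): [127.2, 127.2, 159.86, 180, 180, 180].

### API

Orientations are given as a 3x3 rotation matrix whose columns are the frame's x, y, z axes.
In Python, from cell import r gives the robot as it stands. The module is installed in compiled form; this text tells all that it offers.
- The arm moves only by the tool arm_command, never from a script. Its argument "targets" is a list of rows, each an object with "delta_pos": the shift along the tool's x, y, z in mm, a list of three; "angular": the turn, a rotation vector about the tool's x, y, z in degrees, a list of three. In form: [{"delta_pos": [dx, dy, dz], "angular": [ax, ay, az]}, ...]. A call has 1 to 5 rows; each row is the pose to reach, as a shift and turn from the pose commanded when the call began, along the tool's axes at that moment; what a row does not reach only later rows make up. A row lasts 1/12 s, in which the tool goes at most 41.7 mm and 7.16 degrees, less where a joint would pass 70% of its speed; a pose out of reach is approached as far as the arm can. A call with a gripper value outside its range is refused whole. "grip" is the finger opening in mm, from 0 to 95.1, set as the call begins (left out, the last holds). The fingers move at their own pace and stop on an object; "grip_force" is the grip in N (left out, the last holds). Time passes only in rows, so rows that repeat a pose let the fingers close. It gives the time, the measured TCP pose, the force and the opening at its end, in the units of the state.
- r.sense(): the state, without advancing time (a new reading comes with each control period).
- r.read_camera(name): name is "scene" or "top"; returns the picture (420x560x3 uint8, red, green, blue); there is no depth.
- r.get_calibration(name): a dict with "vertical_fov" (degrees; the focal length in pixels is half the picture's height over the tangent of half this angle, whatever the lens; pixels are square), "cx", "cy" (the principal point, pixels), "T" (4x4, takes a point from camera to world coordinates). Camera axes: x right, y up, looking along -z (the intrinsics and any distortion apply to the point x, -y, -z); pixel columns grow to the right and rows downward; lengths in mm; the calibration is good to about 2 mm. A picture is of the moment at which its call begins. get_calibration takes no time and is no camera call.
- r.sign_off(): hands the job in, once; it reports no verdict.
The state is a dict: "time_s": time; "joint_pos": joint angles; "qvel": joint speeds; "joint_torque": joint torques, N m; "eef_pos": TCP position; "orientation": TCP orientation; "force": force on the tool from outside, world axes, zero at the start; "torque": the same for the moment, N m; "finger_gap": finger opening in mm.
Only numpy, scipy, OpenCV 4.12 (cv2) and the standard library are available. Lean on these libraries where they do the work, as an engineer would, in place of code of your own. Each camera call takes 0.05 s, during which the arm holds its last target.

## Working session

There is one attempt and no reset: what is moved stays moved. The work goes in short steps, Python scripts to look and compute and a tool call to move; the robot and the scene stay as the last step left them, time stands still between calls to the robot, and variables do not carry over. Pictures are saved under pics/ and viewed, and the job is handed in when it is done.

Besides the shell and the picture viewer there is one more tool, called after ">>>" as name(argument=value, ...) on one line, values as JSON. arm_command: Moves the arm, as the interface text tells. Its arguments: {"type":"object","properties":{"targets":{"type":"array"},"grip":{"type":"number"},"grip_force":{"type":"number"}},"required":["targets"]}

```bash
mkdir -p pics; python3 - <<'E'
from cell import r
import cv2,numpy as np
for n in("scene","top"):
    im=r.read_camera(n); cv2.imwrite(f"pics/{n}0.png",im[:,:,::-1]); c=r.get_calibration(n); print(n,c)
s=r.sense();print(s)
E
```

```text
scene {'vertical_fov': 49.547244959053, 'cx': 278.6428628585067, 'cy': 208.1199815915032, 'T': array([[-6.74292334e-01,  6.07517090e-01, -4.19824764e-01,
         2.30248093e+02],
       [-7.38462634e-01, -5.56007817e-01,  3.81481645e-01,
         2.45167772e+02],
       [-1.66923138e-03,  5.67255050e-01,  8.23540480e-01,
         7.51496921e+02],
       [ 0.00000000e+00,  0.00000000e+00,  0.00000000e+00,
         1.00000000e+00]])}
top {'vertical_fov': 46.60839943008869, 'cx': 283.06812474115964, 'cy': 202.06602887971187, 'T': array([[-2.64447444e-02,  9.97481571e-01, -6.58117886e-02,
         5.26623354e+02],
       [-9.99485652e-01, -2.75777745e-02, -1.63675719e-02,
        -8.02810513e+01],
       [-1.81412940e-02,  6.53451022e-02,  9.97697805e-01,
         1.10380852e+03],
       [ 0.00000000e+00,  0.00000000e+00,  0.00000000e+00,
         1.00000000e+00]])}
{'time_s': 0.1, 'joint_pos': array([ 6.04687473e+01,  2.81617157e+01,  8.93458382e+01, -1.60622386e-03,
        6.25519327e+01, -6.05142007e+00]), 'qvel': array([-0.07986556, -0.04163779, -0.13409601, -0.00045599, -0.15808487,
       -0.03224623]), 'joint_torque': array([ 2.06630917e-03, -6.13618326e+01, -2.58607221e+01,  6.93913177e-02,
        4.69730585e-02,  1.58746462e-05]), 'eef_pos': array([248.99549773, 573.23334701, 404.21379217]), 'orientation': array([[-4.90099617e-04,  3.98414133e-01,  9.17205505e-01],
       [-9.15619801e-04,  9.17205052e-01, -3.98414425e-01],
       [-9.99999461e-01, -1.03507428e-03, -8.47259763e-05]]), 'force': array([ 0.34414775, -0.3135148 , -0.53475265]), 'torque': array([-0.01157941,  0.09301342, -0.03129519]), 'finger_gap': 94.86049584181177}
```

View pics/scene0.png

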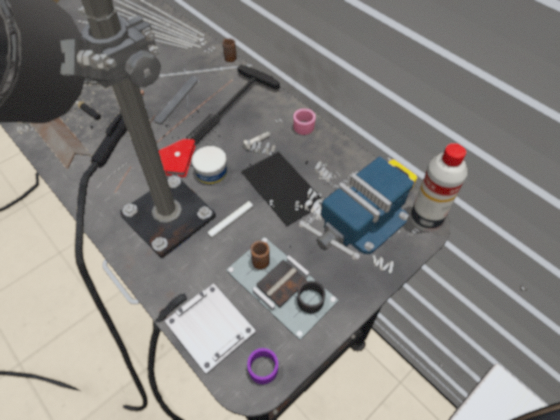

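View pics/top0.png

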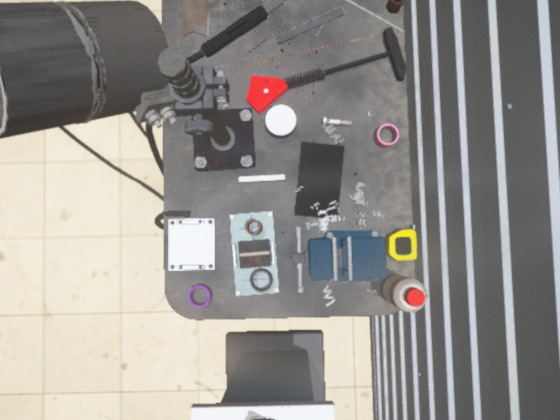

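```bash
python3 - <<'E'
import cv2
t=cv2.imread("pics/top0.png"); s=cv2.imread("pics/scene0.png")
cv2.imwrite("pics/tz.png",cv2.resize(t[130:310,155:355],None,fx=4,fy=3.3,interpolation=2) if 0 else cv2.resize(t[195:315,155:295],None,fx=5,fy=5,interpolation=2))
cv2.imwrite("pics/sz.png",cv2.resize(s[225:390,155:345],None,fx=3.6,fy=3.6,interpolation=2))
cv2.imwrite("pics/tm.png",cv2.resize(t[95:225,230:350],None,fx=4.5,fy=4.5,interpolation=2))
E
```

```text
(no output)
```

View pics/tz.png

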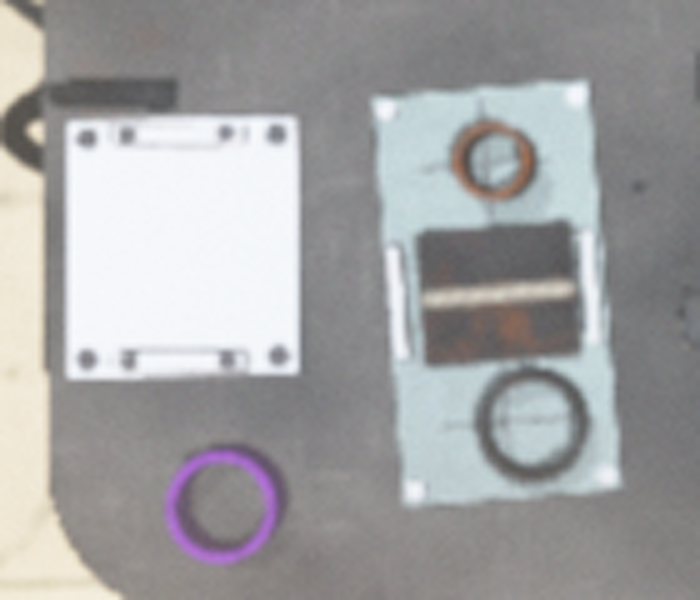

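View pics/sz.png

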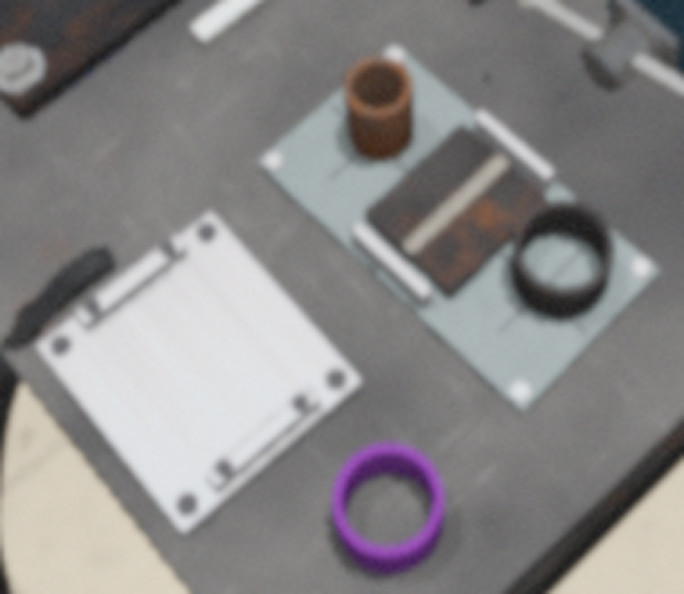

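View pics/tm.png

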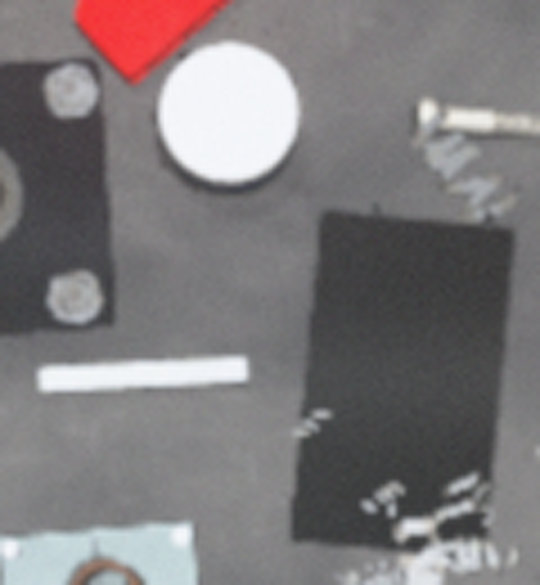

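```bash
cat > h.py <<'E'
import numpy as np,cv2
from cell import r
def ray(n,uv):
    c=r.get_calibration(n);f=210/np.tan(np.radians(c["vertical_fov"])/2)
    d=np.array([(uv[0]-c["cx"])/f,-(uv[1]-c["cy"])/f,-1.]);T=c["T"]
    return T[:3,3],T[:3,:3]@d
def pt(n,uv,z):
    o,d=ray(n,uv);return o+d*(z-o[2])/d[2]
def two(a,b):
    o1,d1=ray("top",a);o2,d2=ray("scene",b)
    A=np.stack([d1,-d2],1);k=np.linalg.lstsq(A,o2-o1,rcond=None)[0]
    p,q=o1+d1*k[0],o2+d2*k[1];return (p+q)/2,np.linalg.norm(p-q)
E
python3 - <<'E'
from h import *
np.set_printoptions(precision=1,suppress=True)
P=lambda x,y:(155+(x+.5)/5-.5,195+(y+.5)/5-.5)
S=lambda x,y:(155+(x+.5)/3.6-.5,225+(y+.5)/3.6-.5)
M=lambda x,y:(230+(x+.5)/4.5-.5,95+(y+.5)/4.5-.5)
for nm,pts,z in [("jig",[(67,118),(300,116),(300,373),(67,379)],8),("rack",[(374,98),(590,82),(620,487),(404,505)],5),
 ("plate",[(416,232),(574,222),(580,352),(427,365)],15),("lips",[(396,302),(590,288)],22),("tall",[(493,160)],55),("wide",[(532,424)],39)]:
    q=np.array([pt("top",P(*p),z)[:2] for p in pts]); print(nm,q.tolist() and q.round(1).tolist(),q.mean(0))
for nm,pts,z in [("jig",[(38,346),(212,210),(362,380),(184,533)],8),("rack",[(262,160),(395,42),(658,268),(524,408)],5),
 ("plate",[(365,215),(468,128),(548,195),(450,297)],15),("tall",[(379,86)],55),("wide",[(562,240)],39)]:
    q=np.array([pt("scene",S(*p),z)[:2] for p in pts]); print("S",nm,q.round(1).tolist(),q.mean(0))
q=np.array([pt("top",M(*p),4)[:2] for p in [(321,210),(512,230),(490,548),(292,540)]]);print("mat",q.round(1).tolist(),q.mean(0))
for nm,p,z in [("tin",(228,112),44),("soap",(143,374),9),("bolt",(480,118),10)]: print(nm,pt("top",M(*p),z))
print("pole",pt("top",(224,140),15),"vice",pt("top",(310,237),120),pt("top",(310,280),120),pt("top",(297,230),60))
E
```

```text
jig [[569.6, 198.4], [567.6, 92.9], [452.6, 94.9], [452.6, 199.7]] [510.6 146.5]
rack [[575.0, 59.7], [579.6, -38.1], [398.2, -47.0], [392.6, 49.8]] [486.4   6.1]
plate [[514.2, 40.8], [516.8, -29.8], [459.2, -31.0], [455.2, 37.1]] [486.4   4.3]
lips [[483.7, 49.6], [487.6, -36.5]] [485.6   6.5]
tall [[544.7, 2.6]] [544.7   2.6]
wide [[430.2, -10.5]] [430.2 -10.5]
S jig [[567.9, 199.1], [568.0, 95.6], [452.5, 97.1], [453.0, 200.3]] [510.3 148. ]
S rack [[574.2, 59.4], [580.9, -36.4], [398.5, -46.1], [392.7, 49.9]] [486.6   6.7]
S plate [[512.1, 43.4], [513.3, -26.4], [459.4, -30.2], [452.8, 41.3]] [484.4   7. ]
S tall [[544.0, 4.7]] [544.    4.7]
S wide [[430.9, -9.9]] [430.9  -9.9]
mat [[736.8, -106.6], [723.7, -202.7], [563.4, -186.2], [570.1, -87.3]] [ 648.5 -145.7]
tin [779.  -61.6  44. ]
soap [655.3 -14.8   9. ]
bolt [ 780.1 -187.9   10. ]
pole [742.8  67.5  15. ] vice [ 519.6 -116.4  120. ] [ 433.9 -113.9  120. ] [534.9 -91.3  60. ]
```

```bash
python3 - <<'E'
from h import *
t=cv2.imread("pics/top0.png"); s=cv2.imread("pics/scene0.png")
a=cv2.resize(t[215:305,285:405],None,fx=5,fy=5,interpolation=2);b=cv2.resize(s[145:265,290:430],None,fx=4.5,fy=4.5,interpolation=2)
cv2.imwrite("pics/vt.png",a);cv2.imwrite("pics/vs.png",b)
np.set_printoptions(precision=1,suppress=True)
for p,q in [((299,228),(302,220)),((300,292),(358,256)),((299,258),(322,242))]: print(two(p,q))
E
```

```text
(array([539.8, -95.4,  47.5]), np.float64(1.6645826133332728))
(array([407.8, -93.1,  90.9]), np.float64(1.5418721632546883))
(array([478.3, -90.9,  49.5]), np.float64(9.593903403838286))
```

View pics/vt.png

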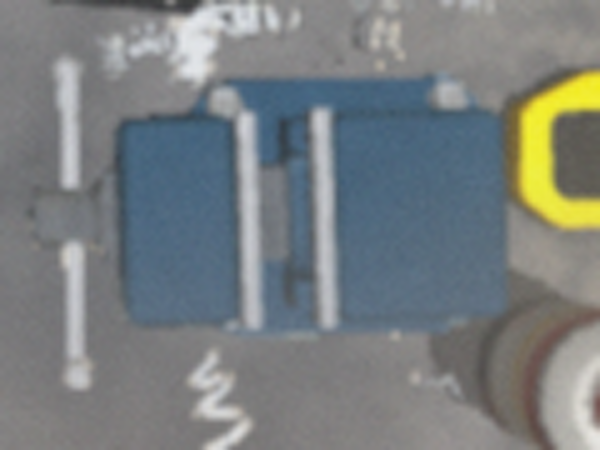

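View pics/vs.png

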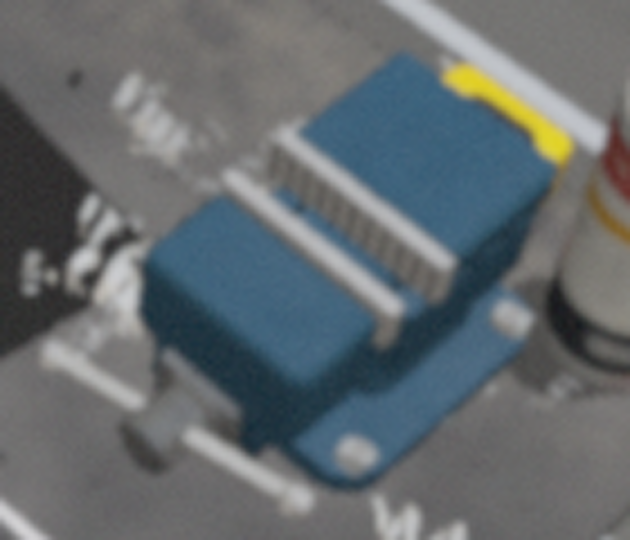

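>>> arm_command(targets=[{"delta_pos": [0,-25,31],"angular": [-5,0,0]},{"delta_pos": [0,-50,62],"angular": [-10,0,0]},{"delta_pos": [0,-75,93],"angular": [-15,0,0]},{"delta_pos": [0,-100,124],"angular": [-20,0,0]},{"delta_pos": [0,-125,155],"angular": [-23.5,0,0]}], grip=70)

```text
time_s: 0.52
eef_pos: [341.7, 395.2, 404.5]
orientation: [[-0.0, -0.006, 1.0], [-0.0, 1.0, 0.006], [-1.0, -0.0, -0.0]]
force: [1.1, 0.5, 0.8]
finger_gap: 71.3
```

>>> arm_command(targets=[{"delta_pos": [0,-35,18],"angular": [0,0,0]},{"delta_pos": [0,-70,36],"angular": [0,0,0]},{"delta_pos": [0,-105,54],"angular": [0,0,0]},{"delta_pos": [0,-140,72],"angular": [0,0,0]},{"delta_pos": [0,-175,90],"angular": [0,0,0]}])

```text
time_s: 0.93
eef_pos: [431.8, 220.1, 404.7]
orientation: [[-0.0, -0.0, 1.0], [0.0, 1.0, 0.0], [-1.0, 0.0, -0.0]]
force: [0.3, 0.2, -0.4]
finger_gap: 70.4
```

>>> arm_command(targets=[{"delta_pos": [20,-35,18],"angular": [0,0,0]},{"delta_pos": [40,-70,36],"angular": [0,0,0]},{"delta_pos": [60,-105,54],"angular": [0,0,0]},{"delta_pos": [80,-140,72],"angular": [0,0,0]},{"delta_pos": [80,-175,90],"angular": [0,0,0]}])

```text
time_s: 1.35
eef_pos: [518.3, 51.3, 322.6]
orientation: [[-0.004, -0.001, 1.0], [0.0, 1.0, 0.001], [-1.0, 0.0, -0.004]]
force: [0.8, 1.1, -0.4]
finger_gap: 69.8
```

>>> arm_command(targets=[{"delta_pos": [0,-35,20],"angular": [0,0,0]},{"delta_pos": [0,-42,22.5],"angular": [0,0,0]},{"delta_pos": [0,-42,22.5],"angular": [0,0,0]},{"delta_pos": [0,-42,22.5],"angular": [0,0,0]}])

```text
time_s: 1.68
eef_pos: [540.6, 11.0, 325.1]
orientation: [[-0.001, 0.001, 1.0], [0.0, 1.0, -0.001], [-1.0, 0.0, -0.001]]
force: [0.2, 0.4, -0.0]
finger_gap: 69.7
```

>>> arm_command(targets=[{"delta_pos": [25,-7,4],"angular": [0,0,0]},{"delta_pos": [50,-7,4],"angular": [0,0,0]},{"delta_pos": [60,-7,4],"angular": [0,0,0]},{"delta_pos": [60,-7,4],"angular": [0,0,0]}])

```text
time_s: 2.02
eef_pos: [544.1, 5.3, 263.7]
orientation: [[-0.004, -0.002, 1.0], [0.001, 1.0, 0.002], [-1.0, 0.001, -0.004]]
force: [-0.7, -0.3, 0.1]
finger_gap: 70.1
```

```bash
python3 - <<'E'
from h import *
for n,(y,x) in (("scene",(210,180)),("top",(190,170))):
    im=r.read_camera(n); cv2.imwrite(f"pics/{n}1.png",cv2.resize(im[y:y+150,x:x+200,::-1],None,fx=3.5,fy=3.5,interpolation=2))
print(r.sense()["eef_pos"],r.sense()["joint_pos"])
E
```

```text
[544.81815502   4.88164594 265.92264359] [-6.43493127e+00  3.22898094e+01  1.08339504e+02  1.24385088e-02
  3.93875606e+01 -9.65372257e+01]
```

View pics/scene1.png

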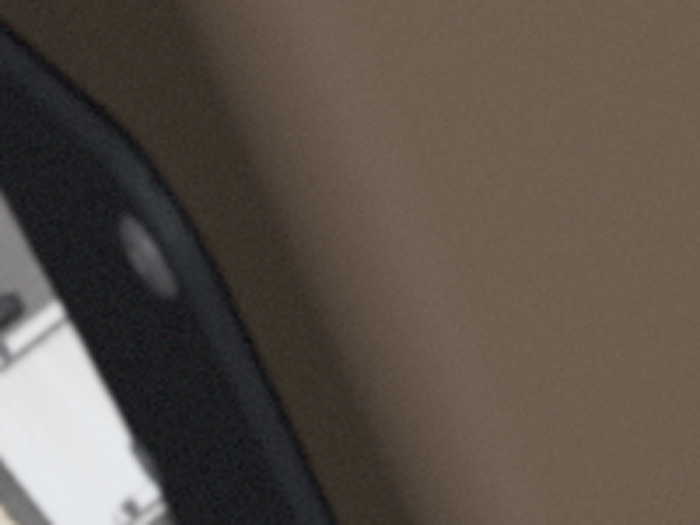

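>>> arm_command(targets=[{"delta_pos": [15,-1,0],"angular": [0,0,0]},{"delta_pos": [30,-1,0],"angular": [0,0,0]},{"delta_pos": [42,-1,0],"angular": [0,0,0]},{"delta_pos": [49,-1,0],"angular": [0,0,0]},{"delta_pos": [49,-1,0],"angular": [0,0,0]}])

```text
time_s: 2.53
eef_pos: [544.9, 3.3, 216.3]
orientation: [[-0.0, -0.001, 1.0], [0.0, 1.0, 0.001], [-1.0, 0.0, -0.0]]
force: [-0.2, 0.3, 0.7]
finger_gap: 70.1
```

>>> arm_command(targets=[{"delta_pos": [0,0,0],"angular": [0,0,0]},{"delta_pos": [0,0,0],"angular": [0,0,0]},{"delta_pos": [0,0,0],"angular": [0,0,0]}])

```text
time_s: 2.78
eef_pos: [545.1, 3.0, 217.3]
orientation: [[0.001, -0.0, 1.0], [-0.0, 1.0, 0.0], [-1.0, -0.0, 0.001]]
force: [0.3, 0.2, -0.5]
finger_gap: 70.1
```

>>> arm_command(targets=[{"delta_pos": [0,0,0],"angular": [0,0,0]},{"delta_pos": [0,0,0],"angular": [0,0,0]},{"delta_pos": [0,0,0],"angular": [0,0,0]},{"delta_pos": [0,0,0],"angular": [0,0,0]},{"delta_pos": [0,0,0],"angular": [0,0,0]}], grip=25, grip_force=20)

```text
time_s: 3.2
eef_pos: [544.9, 2.9, 216.4]
orientation: [[0.0, -0.0, 1.0], [0.0, 1.0, 0.0], [-1.0, 0.0, 0.0]]
force: [-0.5, -0.1, 0.0]
finger_gap: 42.3
```

>>> arm_command(targets=[{"delta_pos": [0,0,0],"angular": [0,0,0]},{"delta_pos": [0,0,0],"angular": [0,0,0]},{"delta_pos": [0,0,0],"angular": [0,0,0]},{"delta_pos": [0,0,0],"angular": [0,0,0]},{"delta_pos": [0,0,0],"angular": [0,0,0]}])

```text
time_s: 3.62
eef_pos: [544.9, 3.0, 216.4]
orientation: [[0.0, -0.0, 1.0], [0.0, 1.0, 0.0], [-1.0, 0.0, 0.0]]
force: [-0.9, 2.6, 0.7]
finger_gap: 33.5
```

>>> arm_command(targets=[{"delta_pos": [-12,0,0],"angular": [0,0,0]},{"delta_pos": [-30,0,0],"angular": [0,0,0]},{"delta_pos": [-50,0,0],"angular": [0,0,0]},{"delta_pos": [-60,-15,15],"angular": [0,0,0]},{"delta_pos": [-60,-35,35],"angular": [0,0,0]}])

```text
time_s: 4.03
eef_pos: [579.8, -31.5, 278.6]
orientation: [[0.002, -0.002, 1.0], [-0.0, 1.0, 0.002], [-1.0, -0.0, 0.002]]
force: [0.3, 0.8, -1.2]
finger_gap: 33.8
```

>>> arm_command(targets=[{"delta_pos": [0,-25,25],"angular": [0,0,0]},{"delta_pos": [0,-50,50],"angular": [0,0,0]},{"delta_pos": [0,-75,75],"angular": [0,0,0]},{"delta_pos": [0,-100,100],"angular": [0,0,0]},{"delta_pos": [0,-116,118],"angular": [0,0,0]}])

```text
time_s: 4.45
eef_pos: [699.3, -150.6, 275.8]
orientation: [[0.0, 0.001, 1.0], [-0.0, 1.0, -0.001], [-1.0, -0.0, 0.0]]
force: [-0.2, 0.0, -1.9]
finger_gap: 33.2
```

>>> arm_command(targets=[{"delta_pos": [0,0,0],"angular": [0,0,0]},{"delta_pos": [0,0,0],"angular": [0,0,0]},{"delta_pos": [0,0,0],"angular": [0,0,0]}])

```text
time_s: 4.7
eef_pos: [697.5, -147.8, 275.6]
orientation: [[-0.002, -0.0, 1.0], [0.001, 1.0, 0.0], [-1.0, 0.001, -0.002]]
force: [-0.3, 0.6, -2.1]
finger_gap: 33.6
```

>>> arm_command(targets=[{"delta_pos": [20,0,0],"angular": [0,0,0]},{"delta_pos": [40,0,0],"angular": [0,0,0]},{"delta_pos": [52,0,0],"angular": [0,0,0]},{"delta_pos": [58,0,0],"angular": [0,0,0]},{"delta_pos": [60,0,0],"angular": [0,0,0]}])

```text
time_s: 5.12
eef_pos: [697.7, -147.4, 215.5]
orientation: [[-0.002, -0.001, 1.0], [0.001, 1.0, 0.001], [-1.0, 0.001, -0.002]]
force: [-2.5, 1.4, 3.5]
finger_gap: 33.9
```

>>> arm_command(targets=[{"delta_pos": [0,0,0],"angular": [0,0,0]},{"delta_pos": [0,0,0],"angular": [0,0,0]},{"delta_pos": [0,0,0],"angular": [0,0,0]}])

```text
time_s: 5.37
eef_pos: [698.2, -148.0, 217.4]
orientation: [[0.001, -0.0, 1.0], [-0.0, 1.0, 0.0], [-1.0, -0.0, 0.001]]
force: [0.1, 0.2, -0.6]
finger_gap: 33.5
```

>>> arm_command(targets=[{"delta_pos": [1,0,0],"angular": [0,0,0]},{"delta_pos": [1,0,0],"angular": [0,0,0]},{"delta_pos": [1,0,0],"angular": [0,0,0]}])

```text
time_s: 5.62
eef_pos: [698.0, -148.1, 215.6]
orientation: [[0.0, -0.0, 1.0], [-0.0, 1.0, 0.0], [-1.0, -0.0, 0.0]]
force: [-0.1, -0.6, -1.3]
finger_gap: 33.3
```

>>> arm_command(targets=[{"delta_pos": [0,0,0],"angular": [0,0,0]},{"delta_pos": [0,0,0],"angular": [0,0,0]},{"delta_pos": [0,0,0],"angular": [0,0,0]},{"delta_pos": [0,0,0],"angular": [0,0,0]},{"delta_pos": [0,0,0],"angular": [0,0,0]}], grip=65)

```text
time_s: 6.03
eef_pos: [698.0, -148.0, 215.5]
orientation: [[0.0, -0.0, 1.0], [0.0, 1.0, 0.0], [-1.0, 0.0, 0.0]]
force: [0.2, 0.2, -0.3]
finger_gap: 61.2
```

>>> arm_command(targets=[{"delta_pos": [-10,0,0],"angular": [0,0,0]},{"delta_pos": [-30,0,0],"angular": [0,0,0]},{"delta_pos": [-60,0,0],"angular": [0,0,0]},{"delta_pos": [-90,0,-10],"angular": [0,0,0]},{"delta_pos": [-110,10,-35],"angular": [0,0,0]}])

```text
time_s: 6.45
eef_pos: [664.1, -139.1, 328.5]
orientation: [[0.005, 0.0, 1.0], [-0.002, 1.0, -0.0], [-1.0, -0.002, 0.005]]
force: [1.1, -0.9, 0.3]
finger_gap: 65.2
```

>>> arm_command(targets=[{"delta_pos": [0,20,-36],"angular": [0,0,0]},{"delta_pos": [0,40,-72],"angular": [0,0,0]},{"delta_pos": [0,60,-108],"angular": [0,0,0]},{"delta_pos": [0,80,-144],"angular": [0,0,0]},{"delta_pos": [0,100,-180],"angular": [0,0,0]}])

```text
time_s: 6.87
eef_pos: [480.9, -37.3, 326.1]
orientation: [[0.001, -0.0, 1.0], [-0.0, 1.0, 0.0], [-1.0, -0.0, 0.001]]
force: [0.5, -0.2, 0.3]
finger_gap: 64.9
```

>>> arm_command(targets=[{"delta_pos": [0,20,-35],"angular": [0,0,0]},{"delta_pos": [0,28.5,-53],"angular": [0,0,0]},{"delta_pos": [0,28.5,-53],"angular": [0,0,0]},{"delta_pos": [0,28.5,-53],"angular": [0,0,0]},{"delta_pos": [0,28.5,-53],"angular": [0,0,0]}])

```text
time_s: 7.28
eef_pos: [430.8, -9.9, 326.0]
orientation: [[0.002, -0.0, 1.0], [-0.0, 1.0, 0.0], [-1.0, -0.0, 0.002]]
force: [0.9, -0.9, 0.8]
finger_gap: 65.2
```

```bash
python3 - <<'E'
from h import *
for n in ("scene","top"):
    im=r.read_camera(n); cv2.imwrite(f"pics/{n}2.png",im[:,:,::-1])
print(r.sense()["eef_pos"],r.sense()["joint_pos"])
E
```

```text
[430.8540656  -10.0854721  325.51926087] [-1.01373977e+01  1.94175330e+01  1.20654350e+02  6.87973072e-03
  3.98705449e+01 -1.00136174e+02]
```

View pics/top2.png

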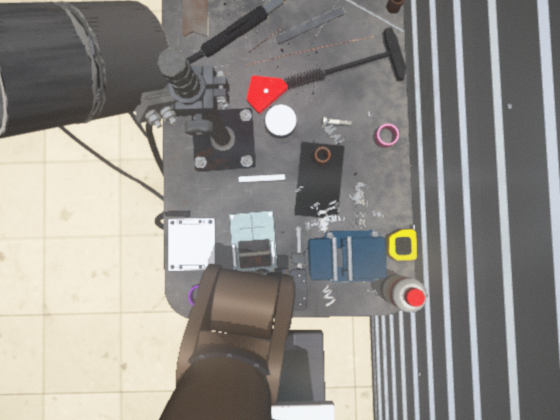

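View pics/scene2.png

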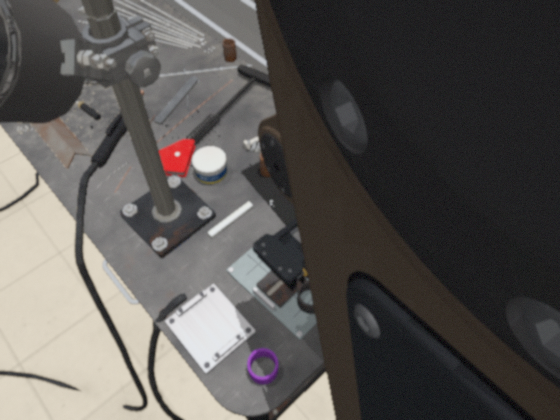

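>>> arm_command(targets=[{"delta_pos": [25,0,0],"angular": [0,0,0]},{"delta_pos": [50,0,0],"angular": [0,0,0]},{"delta_pos": [70,0,0],"angular": [0,0,0]},{"delta_pos": [80,0,0],"angular": [0,0,0]},{"delta_pos": [80,0,0],"angular": [0,0,0]}])

```text
time_s: 7.8
eef_pos: [430.4, -10.1, 243.3]
orientation: [[-0.003, 0.0, 1.0], [0.001, 1.0, -0.0], [-1.0, 0.001, -0.003]]
force: [-0.9, -0.7, -0.2]
finger_gap: 64.5
```

>>> arm_command(targets=[{"delta_pos": [15,0,0],"angular": [0,0,0]},{"delta_pos": [30,0,0],"angular": [0,0,0]},{"delta_pos": [36,0,0],"angular": [0,0,0]},{"delta_pos": [36,0,0],"angular": [0,0,0]},{"delta_pos": [36,0,0],"angular": [0,0,0]}])

```text
time_s: 8.22
eef_pos: [430.3, -9.8, 209.7]
orientation: [[-0.0, -0.0, 1.0], [0.0, 1.0, 0.0], [-1.0, 0.0, -0.0]]
force: [-1.1, 0.3, 0.1]
finger_gap: 65.3
```

>>> arm_command(targets=[{"delta_pos": [0,0,0],"angular": [0,0,0]},{"delta_pos": [0,0,0],"angular": [0,0,0]},{"delta_pos": [0,0,0],"angular": [0,0,0]},{"delta_pos": [0,0,0],"angular": [0,0,0]},{"delta_pos": [0,0,0],"angular": [0,0,0]}], grip=38)

```text
time_s: 8.63
eef_pos: [430.0, -9.6, 209.9]
orientation: [[0.001, -0.0, 1.0], [-0.0, 1.0, 0.0], [-1.0, -0.0, 0.001]]
force: [-1.1, 1.0, 7.3]
finger_gap: 47.5
```

>>> arm_command(targets=[{"delta_pos": [0,0,0],"angular": [0,0,0]},{"delta_pos": [0,0,0],"angular": [0,0,0]},{"delta_pos": [0,0,0],"angular": [0,0,0]}])

```text
time_s: 8.88
eef_pos: [430.0, -9.6, 209.9]
orientation: [[0.001, -0.0, 1.0], [-0.0, 1.0, 0.0], [-1.0, -0.0, 0.001]]
force: [-0.6, 0.5, 8.0]
finger_gap: 47.3
```

>>> arm_command(targets=[{"delta_pos": [-10,0,0],"angular": [0,0,0]},{"delta_pos": [-30,0,0],"angular": [0,0,0]},{"delta_pos": [-55,0,0],"angular": [0,0,0]},{"delta_pos": [-80,0,0],"angular": [0,0,0]},{"delta_pos": [-100,-5,8],"angular": [0,0,0]}])

```text
time_s: 9.3
eef_pos: [436.8, -14.1, 310.9]
orientation: [[-0.001, -0.001, 1.0], [0.0, 1.0, 0.001], [-1.0, 0.0, -0.001]]
force: [1.0, 0.6, -0.9]
finger_gap: 47.4
```

>>> arm_command(targets=[{"delta_pos": [0,-18,27],"angular": [0,0,0]},{"delta_pos": [0,-38,57],"angular": [0,0,0]},{"delta_pos": [0,-58,87],"angular": [0,0,0]},{"delta_pos": [0,-78,117],"angular": [0,0,0]},{"delta_pos": [0,-98,147],"angular": [0,0,0]}])

```text
time_s: 9.72
eef_pos: [586.0, -113.6, 309.5]
orientation: [[-0.0, -0.0, 1.0], [0.0, 1.0, 0.0], [-1.0, 0.0, -0.0]]
force: [0.4, 0.1, -2.5]
finger_gap: 47.9
```

>>> arm_command(targets=[{"delta_pos": [15,-18,27],"angular": [0,0,0]},{"delta_pos": [30,-32,47],"angular": [0,0,0]},{"delta_pos": [40,-32,47],"angular": [0,0,0]},{"delta_pos": [40,-32,47],"angular": [0,0,0]},{"delta_pos": [40,-32,47],"angular": [0,0,0]}])

```text
time_s: 10.13
eef_pos: [631.3, -144.2, 268.7]
orientation: [[-0.002, -0.0, 1.0], [0.001, 1.0, 0.0], [-1.0, 0.001, -0.002]]
force: [-0.4, -0.5, -2.2]
finger_gap: 47.5
```

>>> arm_command(targets=[{"delta_pos": [20,0,0],"angular": [0,0,0]},{"delta_pos": [40,0,0],"angular": [0,0,0]},{"delta_pos": [52,0,0],"angular": [0,0,0]},{"delta_pos": [57,0,0],"angular": [0,0,0]},{"delta_pos": [59,0,0],"angular": [0,0,0]}])

```text
time_s: 10.55
eef_pos: [631.8, -144.2, 210.4]
orientation: [[-0.001, -0.001, 1.0], [0.0, 1.0, 0.001], [-1.0, 0.0, -0.001]]
force: [0.2, 0.2, -1.6]
finger_gap: 47.1
```

>>> arm_command(targets=[{"delta_pos": [0.5,0,0],"angular": [0,0,0]},{"delta_pos": [0.5,0,0],"angular": [0,0,0]},{"delta_pos": [0.5,0,0],"angular": [0,0,0]}])

```text
time_s: 10.8
eef_pos: [632.1, -144.5, 210.8]
orientation: [[0.001, -0.0, 1.0], [-0.0, 1.0, 0.0], [-1.0, -0.0, 0.001]]
force: [0.1, -1.0, -2.3]
finger_gap: 47.6
```

>>> arm_command(targets=[{"delta_pos": [1,0,0],"angular": [0,0,0]},{"delta_pos": [1,0,0],"angular": [0,0,0]},{"delta_pos": [1.5,0,0],"angular": [0,0,0]},{"delta_pos": [1.5,0,0],"angular": [0,0,0]}])

```text
time_s: 11.13
eef_pos: [632.0, -144.6, 209.0]
orientation: [[0.001, -0.0, 1.0], [-0.0, 1.0, 0.0], [-1.0, -0.0, 0.001]]
force: [-1.7, 0.5, 5.1]
finger_gap: 47.3
```

Contact felt; release and rise, and turn the jaws for the plate afterwards.

>>> arm_command(targets=[{"delta_pos": [0,0,0],"angular": [0,0,0]},{"delta_pos": [0,0,0],"angular": [0,0,0]},{"delta_pos": [0,0,0],"angular": [0,0,0]},{"delta_pos": [0,0,0],"angular": [0,0,0]}], grip=68)

```text
time_s: 11.47
eef_pos: [632.0, -144.6, 208.3]
orientation: [[0.0, -0.0, 1.0], [0.0, 1.0, 0.0], [-1.0, 0.0, 0.0]]
force: [0.0, -0.4, 0.5]
finger_gap: 66.2
```

>>> arm_command(targets=[{"delta_pos": [-10,0,0],"angular": [0,0,0]},{"delta_pos": [-30,0,0],"angular": [0,0,0]},{"delta_pos": [-60,0,0],"angular": [0,0,0]},{"delta_pos": [-95,0,0],"angular": [0,0,0]},{"delta_pos": [-125,0,0],"angular": [0,0,0]}])

```text
time_s: 11.88
eef_pos: [631.9, -144.5, 335.9]
orientation: [[0.001, -0.0, 1.0], [-0.0, 1.0, 0.0], [-1.0, -0.0, 0.001]]
force: [1.0, -0.7, 0.4]
finger_gap: 67.8
```

>>> arm_command(targets=[{"delta_pos": [0,33,-12],"angular": [7,0,0]},{"delta_pos": [0,66,-24],"angular": [14,0,0]},{"delta_pos": [0,99,-36],"angular": [21,0,0]},{"delta_pos": [0,132,-48],"angular": [28,0,0]},{"delta_pos": [0,165,-60],"angular": [35,0,0]}], grip=85)

```text
time_s: 12.3
eef_pos: [571.0, 21.7, 334.2]
orientation: [[0.001, 0.579, 0.816], [0.0, 0.816, -0.579], [-1.0, 0.001, 0.001]]
force: [0.6, 1.2, 0.1]
finger_gap: 84.6
```

```bash
python3 - <<'E'
from h import *
for n in ("scene","top"):
    im=r.read_camera(n); cv2.imwrite(f"pics/{n}3.png",im[:,:,::-1])
s=r.sense();print(s["eef_pos"],s["joint_pos"],s["orientation"].round(3))
E
```

```text
[570.2755843   24.07411834 334.32940169] [-4.21767801e+00  2.84226584e+01  1.01471640e+02  4.59776278e-02
  5.01251125e+01 -5.90705917e+01] [[-0.     0.576  0.817]
 [ 0.001  0.817 -0.576]
 [-1.     0.    -0.001]]
```

View pics/top3.png

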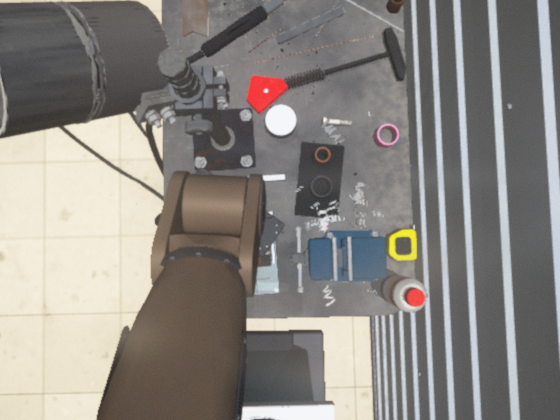

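>>> arm_command(targets=[{"delta_pos": [0,-13,-12],"angular": [7,0,0]},{"delta_pos": [0,-26,-24],"angular": [14,0,0]},{"delta_pos": [0,-39,-36],"angular": [21,0,0]},{"delta_pos": [0,-52,-48],"angular": [28,0,0]},{"delta_pos": [0,-64,-58.5],"angular": [35,0,0]}])

```text
time_s: 12.82
eef_pos: [486.4, 1.1, 333.9]
orientation: [[0.001, 0.941, 0.338], [-0.0, 0.338, -0.941], [-1.0, 0.001, 0.0]]
force: [0.4, -0.5, 0.1]
finger_gap: 85.0
```

>>> arm_command(targets=[{"delta_pos": [0,0,0],"angular": [7,0,0]},{"delta_pos": [0,0,0],"angular": [14,0,0]},{"delta_pos": [0,0,0],"angular": [16.8,0,0]},{"delta_pos": [0,0,0],"angular": [16.8,0,0]},{"delta_pos": [0,0,0],"angular": [16.8,0,0]}])

```text
time_s: 13.23
eef_pos: [487.4, 1.2, 333.8]
orientation: [[0.001, 0.998, 0.059], [-0.0, 0.059, -0.998], [-1.0, 0.001, 0.0]]
force: [-0.6, -0.3, -0.1]
finger_gap: 85.2
```

```bash
python3 - <<'E'
from h import *
s=r.sense();print(s["eef_pos"],s["joint_pos"],s["orientation"].round(3))
E
```

```text
[487.40573892   1.21998631 333.78731951] [-7.62723225e+00  2.25618923e+01  1.12867180e+02  1.33299143e-03
  4.45326068e+01 -1.09968097e+01] [[ 0.001  0.998  0.059]
 [-0.     0.059 -0.998]
 [-1.     0.001  0.   ]]
```

>>> arm_command(targets=[{"delta_pos": [30,-1.6,-4.4],"angular": [0,0,0]},{"delta_pos": [60,-1.6,-4.4],"angular": [0,0,0]},{"delta_pos": [90,-1.6,-4.4],"angular": [0,0,0]},{"delta_pos": [108,-1.6,-4.4],"angular": [0,0,0]},{"delta_pos": [116,-1.6,-4.4],"angular": [0,0,0]}])

```text
time_s: 13.65
eef_pos: [485.3, 5.7, 215.3]
orientation: [[-0.003, 0.998, 0.059], [0.0, 0.059, -0.998], [-1.0, -0.003, -0.001]]
force: [-0.8, 0.2, -0.7]
finger_gap: 84.9
```

>>> arm_command(targets=[{"delta_pos": [0,0,0],"angular": [0,0,0]},{"delta_pos": [0,0,0],"angular": [0,0,0]},{"delta_pos": [0,0,0],"angular": [0,0,0]},{"delta_pos": [0,0,0],"angular": [0,0,0]}])

```text
time_s: 13.98
eef_pos: [485.7, 5.8, 218.5]
orientation: [[0.002, 0.998, 0.057], [-0.0, 0.057, -0.998], [-1.0, 0.002, 0.0]]
force: [0.5, -0.5, -0.0]
finger_gap: 85.3
```

```bash
python3 - <<'E'
from h import *
s=r.sense();print(s["eef_pos"],s["orientation"].round(3))
E
```

```text
[485.70518075   5.80090853 218.54926155] [[ 0.002  0.998  0.057]
 [-0.     0.057 -0.998]
 [-1.     0.002  0.   ]]
```

>>> arm_command(targets=[{"delta_pos": [8,0,0],"angular": [0,0,0]},{"delta_pos": [14,0,0],"angular": [0,0,0]},{"delta_pos": [18,0,0],"angular": [0,0,0]},{"delta_pos": [20,0,0],"angular": [0,0,0]},{"delta_pos": [20,0,0],"angular": [0,0,0]}])

```text
time_s: 14.4
eef_pos: [485.4, 5.8, 196.7]
orientation: [[-0.001, 0.998, 0.056], [0.0, 0.056, -0.998], [-1.0, -0.001, -0.0]]
force: [-0.1, -0.1, -0.6]
finger_gap: 84.9
```

>>> arm_command(targets=[{"delta_pos": [0,0,0],"angular": [0,0,0]},{"delta_pos": [0,0,0],"angular": [0,0,0]},{"delta_pos": [0,0,0],"angular": [0,0,0]},{"delta_pos": [0,0,0],"angular": [0,0,0]},{"delta_pos": [0,0,0],"angular": [0,0,0]}])

```text
time_s: 14.82
eef_pos: [485.5, 5.8, 197.5]
orientation: [[0.0, 0.998, 0.056], [0.0, 0.056, -0.998], [-1.0, 0.0, -0.0]]
force: [0.9, -0.2, -1.1]
finger_gap: 84.9
```

Close on the plate with moderate force.

>>> arm_command(targets=[{"delta_pos": [0,0,0],"angular": [0,0,0]},{"delta_pos": [0,0,0],"angular": [0,0,0]},{"delta_pos": [0,0,0],"angular": [0,0,0]},{"delta_pos": [0,0,0],"angular": [0,0,0]},{"delta_pos": [0,0,0],"angular": [0,0,0]}], grip=50, grip_force=30)

```text
time_s: 15.23
eef_pos: [485.5, 5.8, 197.4]
orientation: [[0.0, 0.998, 0.056], [0.0, 0.056, -0.998], [-1.0, 0.0, -0.0]]
force: [0.6, 0.1, 0.5]
finger_gap: 59.5
```

>>> arm_command(targets=[{"delta_pos": [0,0,0],"angular": [0,0,0]},{"delta_pos": [0,0,0],"angular": [0,0,0]},{"delta_pos": [0,0,0],"angular": [0,0,0]},{"delta_pos": [0,0,0],"angular": [0,0,0]}])

```text
time_s: 15.57
eef_pos: [485.5, 5.8, 197.3]
orientation: [[0.0, 0.998, 0.056], [0.0, 0.056, -0.998], [-1.0, 0.0, -0.0]]
force: [0.1, -1.1, 0.7]
finger_gap: 59.7
```

>>> arm_command(targets=[{"delta_pos": [-8,0,0],"angular": [0,0,0]},{"delta_pos": [-20,0,0],"angular": [0,0,0]},{"delta_pos": [-35,0,0],"angular": [0,0,0]},{"delta_pos": [-45,0,0],"angular": [0,0,0]},{"delta_pos": [-60,0,0],"angular": [0,0,0]}])

```text
time_s: 15.98
eef_pos: [485.2, 5.8, 257.8]
orientation: [[-0.001, 0.998, 0.056], [0.0, 0.056, -0.998], [-1.0, -0.001, -0.0]]
force: [-0.4, -0.1, -3.7]
finger_gap: 59.6
```

```bash
python3 - <<'E'
from h import *
for n in ("scene","top"):
    im=r.read_camera(n); cv2.imwrite(f"pics/{n}4.png",im[:,:,::-1])
s=r.sense();print(s["eef_pos"],s["joint_pos"],s["orientation"].round(3),s["finger_gap"])
E
```

```text
[485.59674451   5.83973587 259.15443756] [-7.11081125e+00  2.95541059e+01  1.16860787e+02  7.91515111e-03
  3.34079698e+01 -1.03433164e+01] [[ 0.003  0.998  0.056]
 [-0.     0.056 -0.998]
 [-1.     0.003  0.   ]] 59.97712312428857
```

View pics/scene4.png

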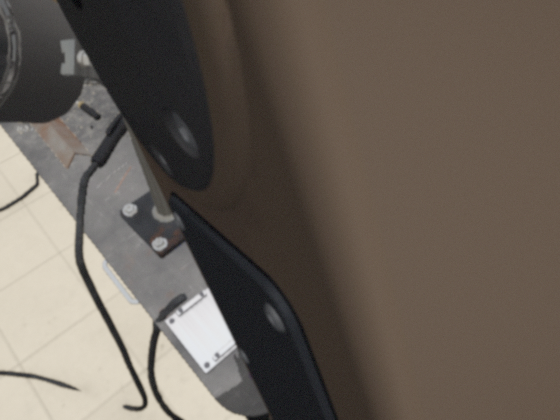

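>>> arm_command(targets=[{"delta_pos": [0,5,-20],"angular": [-6.5,0,0]},{"delta_pos": [0,10,-40],"angular": [-13,0,0]},{"delta_pos": [0,15,-65],"angular": [-19.5,0,0]},{"delta_pos": [0,20,-90],"angular": [-26,0,0]},{"delta_pos": [0,30,-115],"angular": [-32.5,0,0]}])

```text
time_s: 16.5
eef_pos: [508.3, 123.4, 256.7]
orientation: [[-0.002, 0.809, 0.588], [-0.0, 0.588, -0.809], [-1.0, -0.001, -0.001]]
force: [-0.4, -0.1, -2.6]
finger_gap: 59.7
```

>>> arm_command(targets=[{"delta_pos": [0,0,0],"angular": [-6.5,0,0]},{"delta_pos": [0,0,0],"angular": [-13,0,0]},{"delta_pos": [0,0,0],"angular": [-19.5,0,0]},{"delta_pos": [0,0,0],"angular": [-26,0,0]},{"delta_pos": [0,0,0],"angular": [-32.5,0,0]}])

```text
time_s: 16.92
eef_pos: [508.7, 122.4, 256.6]
orientation: [[-0.001, 0.366, 0.931], [-0.0, 0.931, -0.366], [-1.0, -0.0, -0.001]]
force: [0.3, 0.4, -3.6]
finger_gap: 59.4
```

>>> arm_command(targets=[{"delta_pos": [0,0,0],"angular": [-6.5,0,0]},{"delta_pos": [0,0,0],"angular": [-13,0,0]},{"delta_pos": [0,0,0],"angular": [-19.5,0,0]},{"delta_pos": [0,0,0],"angular": [-21,0,0]},{"delta_pos": [0,0,0],"angular": [-21,0,0]}])

```text
time_s: 17.33
eef_pos: [508.8, 122.3, 256.7]
orientation: [[-0.001, 0.012, 1.0], [-0.0, 1.0, -0.012], [-1.0, -0.0, -0.001]]
force: [-0.2, -0.0, -2.4]
finger_gap: 59.7
```

```bash
python3 - <<'E'
from h import *
s=r.sense();print(s["eef_pos"],s["joint_pos"],s["orientation"].round(3),s["finger_gap"])
R=s["orientation"];print(R.T@(np.array([510.5,147.2,0])-s["eef_pos"]),np.degrees(np.arctan2(R[1,1],R[0,1])))
E
```

```text
[508.79174115 122.28563214 256.65827842] [ 6.27897409e+00  3.19003846e+01  1.11716752e+02  6.76875449e-03
  3.64352018e+01 -8.30182247e+01] [[-0.001  0.012  1.   ]
 [-0.     1.    -0.012]
 [-1.    -0.    -0.001]] 59.72212373756605
[256.65585497  24.94422645   1.63506313] 89.29175241467681
```

>>> arm_command(targets=[{"delta_pos": [0,12,1.6],"angular": [0,0,0]},{"delta_pos": [0,25,1.6],"angular": [0,0,0]},{"delta_pos": [15,25,1.6],"angular": [0,0,0]},{"delta_pos": [30,25,1.6],"angular": [0,0,0]},{"delta_pos": [40,25,1.6],"angular": [0,0,0]}])

```text
time_s: 17.75
eef_pos: [510.6, 148.5, 216.2]
orientation: [[-0.0, 0.014, 1.0], [0.0, 1.0, -0.014], [-1.0, 0.0, -0.0]]
force: [-0.8, -0.3, -4.1]
finger_gap: 59.5
```

>>> arm_command(targets=[{"delta_pos": [0,0,0],"angular": [0,0,0]},{"delta_pos": [0,0,0],"angular": [0,0,0]},{"delta_pos": [0,0,0],"angular": [0,0,0]},{"delta_pos": [0,0,0],"angular": [0,0,0]},{"delta_pos": [0,0,0],"angular": [0,0,0]}])

```text
time_s: 18.17
eef_pos: [511.0, 147.3, 218.0]
orientation: [[0.001, 0.014, 1.0], [0.0, 1.0, -0.014], [-1.0, 0.0, 0.001]]
force: [0.4, 0.4, -3.8]
finger_gap: 59.7
```

```bash
python3 - <<'E'
from h import *
for n in ("scene","top"):
    im=r.read_camera(n); cv2.imwrite(f"pics/{n}5.png",im[:,:,::-1])
s=r.sense();print(s["eef_pos"])
R=s["orientation"];print(R.T@(np.array([510.5,147.2,0])-s["eef_pos"]),np.degrees(np.arctan2(R[1,1],R[0,1])))
E
```

```text
[510.94443312 147.27122844 217.83391645]
[ 2.17833469e+02 -1.28269373e-01 -6.17405351e-01] 89.20568312429673
```

View pics/scene5.png

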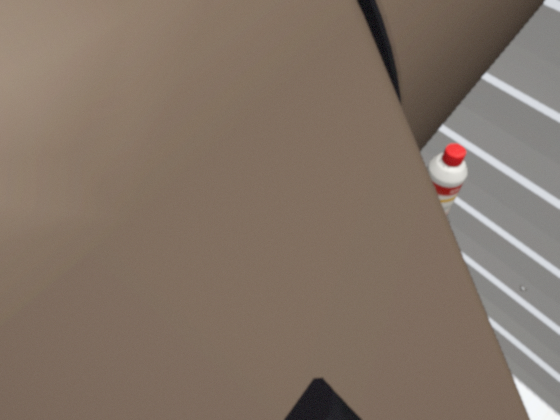

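>>> arm_command(targets=[{"delta_pos": [6,0,0],"angular": [0,0,0]},{"delta_pos": [11,0,0],"angular": [0,0,0]},{"delta_pos": [15,0,0],"angular": [0,0,0]},{"delta_pos": [17,0,0],"angular": [0,0,0]},{"delta_pos": [17,0,0],"angular": [0,0,0]}])

```text
time_s: 18.68
eef_pos: [510.7, 147.3, 200.4]
orientation: [[-0.001, 0.014, 1.0], [-0.0, 1.0, -0.014], [-1.0, -0.0, -0.001]]
force: [-2.6, -1.1, 4.3]
finger_gap: 59.7
```

>>> arm_command(targets=[{"delta_pos": [0,0,0],"angular": [0,0,0]},{"delta_pos": [0,0,0],"angular": [0,0,0]},{"delta_pos": [0,0,0],"angular": [0,0,0]},{"delta_pos": [0,0,0],"angular": [0,0,0]}])

```text
time_s: 19.02
eef_pos: [510.8, 147.2, 200.4]
orientation: [[-0.001, 0.014, 1.0], [-0.0, 1.0, -0.014], [-1.0, -0.0, -0.001]]
force: [-3.2, -0.8, 5.1]
finger_gap: 59.7
```

Seated. Release and rise.

>>> arm_command(targets=[{"delta_pos": [0,0,0],"angular": [0,0,0]},{"delta_pos": [0,0,0],"angular": [0,0,0]},{"delta_pos": [0,0,0],"angular": [0,0,0]},{"delta_pos": [0,0,0],"angular": [0,0,0]}], grip=80)

```text
time_s: 19.35
eef_pos: [511.0, 147.4, 200.2]
orientation: [[0.0, 0.014, 1.0], [0.0, 1.0, -0.014], [-1.0, 0.0, 0.0]]
force: [-0.8, 0.4, -0.2]
finger_gap: 78.3
```

>>> arm_command(targets=[{"delta_pos": [-10,0,0],"angular": [0,0,0]},{"delta_pos": [-30,0,0],"angular": [0,0,0]},{"delta_pos": [-60,0,0],"angular": [0,0,0]},{"delta_pos": [-95,0,0],"angular": [0,0,0]},{"delta_pos": [-125,0,0],"angular": [0,0,0]}])

```text
time_s: 19.77
eef_pos: [510.7, 147.3, 327.9]
orientation: [[0.001, 0.014, 1.0], [0.0, 1.0, -0.014], [-1.0, 0.0, 0.001]]
force: [0.2, 0.1, 0.1]
finger_gap: 80.3
```

>>> arm_command(targets=[{"delta_pos": [0,-35,15],"angular": [0,0,0]},{"delta_pos": [0,-70,30],"angular": [0,0,0]},{"delta_pos": [0,-105,45],"angular": [0,0,0]},{"delta_pos": [0,-140,60],"angular": [0,0,0]},{"delta_pos": [0,-175,75],"angular": [0,0,0]}], grip=68)

```text
time_s: 20.18
eef_pos: [583.8, -30.4, 326.4]
orientation: [[0.001, 0.013, 1.0], [-0.0, 1.0, -0.013], [-1.0, -0.0, 0.001]]
force: [0.1, -0.0, -0.5]
finger_gap: 68.5
```

>>> arm_command(targets=[{"delta_pos": [0,-35,14],"angular": [0.7,0,0]},{"delta_pos": [0,-70,28],"angular": [0.7,0,0]},{"delta_pos": [0,-105,42],"angular": [0.7,0,0]},{"delta_pos": [0,-117,47],"angular": [0.7,0,0]},{"delta_pos": [0,-117,47],"angular": [0.7,0,0]}])

```text
time_s: 20.6
eef_pos: [629.3, -149.1, 325.6]
orientation: [[0.001, 0.029, 1.0], [-0.0, 1.0, -0.029], [-1.0, -0.0, 0.001]]
force: [0.4, 0.7, -0.4]
finger_gap: 68.0
```

```bash
python3 - <<'E'
from h import *
for n in ("scene","top"):
    im=r.read_camera(n); cv2.imwrite(f"pics/{n}6.png",im[:,:,::-1])
t=cv2.imread("pics/top6.png");cv2.imwrite("pics/t6z.png",cv2.resize(t[130:310,155:355],None,fx=3.3,fy=3.3,interpolation=2))
s=r.sense();print(s["eef_pos"])
R=s["orientation"];print(R.T@(np.array([632,-144.6,0])-s["eef_pos"]),np.degrees(np.arctan2(R[1,1],R[0,1])))
E
```

```text
[ 628.51679174 -145.98575384  325.4681547 ]
[325.46704988   1.3277819    3.60682923] 88.48066558907453
```

View pics/t6z.png

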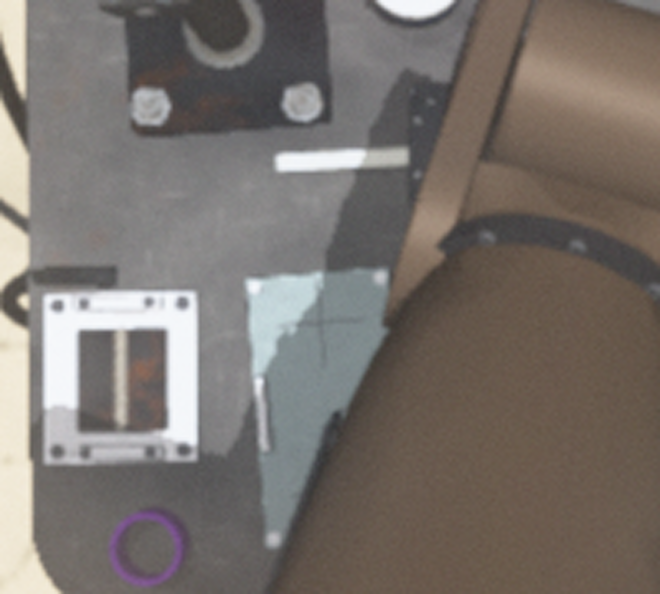

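View pics/scene6.png

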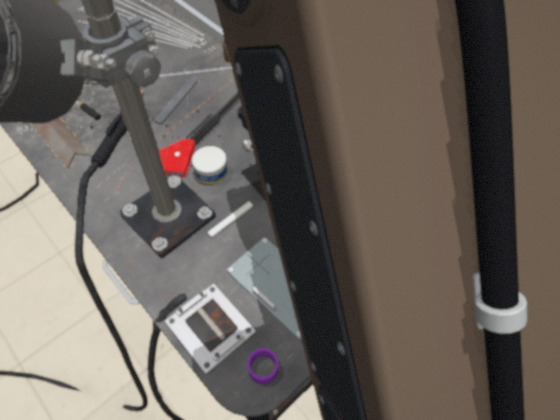

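>>> arm_command(targets=[{"delta_pos": [20,1.3,3.6],"angular": [-1.5,0,0]},{"delta_pos": [45,1.3,3.6],"angular": [-1.5,0,0]},{"delta_pos": [65,1.3,3.6],"angular": [-1.5,0,0]},{"delta_pos": [75,1.3,3.6],"angular": [-1.5,0,0]},{"delta_pos": [75,1.3,3.6],"angular": [-1.5,0,0]}])

```text
time_s: 21.12
eef_pos: [632.0, -143.5, 248.7]
orientation: [[-0.003, -0.002, 1.0], [0.001, 1.0, 0.002], [-1.0, 0.001, -0.003]]
force: [0.5, -0.7, -0.1]
finger_gap: 68.4
```

>>> arm_command(targets=[{"delta_pos": [0,0,0],"angular": [0,0,0]},{"delta_pos": [0,0,0],"angular": [0,0,0]},{"delta_pos": [0,0,0],"angular": [0,0,0]}])

```text
time_s: 21.37
eef_pos: [632.7, -144.9, 251.8]
orientation: [[0.002, -0.001, 1.0], [-0.001, 1.0, 0.001], [-1.0, -0.001, 0.002]]
force: [0.8, 0.4, -0.2]
finger_gap: 68.2
```

```bash
python3 - <<'E'
from h import *
s=r.sense();print(s["eef_pos"])
R=s["orientation"];print(R.T@(np.array([632,-144.6,209])-s["eef_pos"]),np.degrees(np.arctan2(R[1,1],R[0,1])))
E
```

```text
[ 632.72904452 -144.89012459  251.79208305]
[42.79042753  0.31431153 -0.811523  ] 90.0390187584669
```

>>> arm_command(targets=[{"delta_pos": [15,0,-0.5],"angular": [0,0,0]},{"delta_pos": [28,0,-0.5],"angular": [0,0,0]},{"delta_pos": [37,0,-0.5],"angular": [0,0,0]},{"delta_pos": [41,0,-0.5],"angular": [0,0,0]},{"delta_pos": [41,0,-0.5],"angular": [0,0,0]}])

```text
time_s: 21.78
eef_pos: [631.9, -145.1, 208.3]
orientation: [[-0.002, -0.0, 1.0], [0.001, 1.0, 0.0], [-1.0, 0.001, -0.002]]
force: [0.2, -0.2, 0.6]
finger_gap: 68.2
```

>>> arm_command(targets=[{"delta_pos": [0,0,0],"angular": [0,0,0]},{"delta_pos": [0,0,0],"angular": [0,0,0]},{"delta_pos": [0,0,0],"angular": [0,0,0]},{"delta_pos": [0,0,0],"angular": [0,0,0]}])

```text
time_s: 22.12
eef_pos: [632.1, -145.2, 209.9]
orientation: [[0.001, -0.0, 1.0], [-0.0, 1.0, 0.0], [-1.0, -0.0, 0.001]]
force: [0.7, 0.4, 0.2]
finger_gap: 67.9
```

>>> arm_command(targets=[{"delta_pos": [0,0,0],"angular": [0,0,0]},{"delta_pos": [0,0,0],"angular": [0,0,0]},{"delta_pos": [0,0,0],"angular": [0,0,0]},{"delta_pos": [0,0,0],"angular": [0,0,0]},{"delta_pos": [0,0,0],"angular": [0,0,0]}], grip=38, grip_force=20)

```text
time_s: 22.53
eef_pos: [632.1, -145.1, 209.4]
orientation: [[0.0, -0.0, 1.0], [0.0, 1.0, 0.0], [-1.0, 0.0, 0.0]]
force: [-0.1, 0.3, 1.1]
finger_gap: 47.6
```

>>> arm_command(targets=[{"delta_pos": [0,0,0],"angular": [0,0,0]},{"delta_pos": [0,0,0],"angular": [0,0,0]},{"delta_pos": [0,0,0],"angular": [0,0,0]},{"delta_pos": [0,0,0],"angular": [0,0,0]}])

```text
time_s: 22.87
eef_pos: [632.1, -145.1, 209.4]
orientation: [[0.0, -0.0, 1.0], [0.0, 1.0, 0.0], [-1.0, 0.0, 0.0]]
force: [-0.4, 0.6, 1.8]
finger_gap: 47.8
```

>>> arm_command(targets=[{"delta_pos": [-10,0,0],"angular": [0,0,0]},{"delta_pos": [-30,0,0],"angular": [0,0,0]},{"delta_pos": [-55,0,0],"angular": [0,0,0]},{"delta_pos": [-80,0,0],"angular": [0,0,0]},{"delta_pos": [-100,5,-8],"angular": [0,0,0]}])

```text
time_s: 23.28
eef_pos: [624.6, -140.7, 311.5]
orientation: [[0.002, 0.0, 1.0], [-0.001, 1.0, -0.0], [-1.0, -0.001, 0.002]]
force: [0.3, 0.5, -1.6]
finger_gap: 48.0
```

>>> arm_command(targets=[{"delta_pos": [0,18,-27],"angular": [0,0,0]},{"delta_pos": [0,38,-57],"angular": [0,0,0]},{"delta_pos": [0,58,-87],"angular": [0,0,0]},{"delta_pos": [0,78,-117],"angular": [0,0,0]},{"delta_pos": [0,98,-147],"angular": [0,0,0]}])

```text
time_s: 23.7
eef_pos: [475.3, -41.4, 309.8]
orientation: [[0.0, -0.0, 1.0], [-0.0, 1.0, 0.0], [-1.0, -0.0, 0.0]]
force: [-0.0, 0.5, -1.9]
finger_gap: 47.9
```

>>> arm_command(targets=[{"delta_pos": [0,20,-30],"angular": [0,0,0]},{"delta_pos": [0,32.5,-47],"angular": [0,0,0]},{"delta_pos": [15,32.5,-47],"angular": [0,0,0]},{"delta_pos": [30,32.5,-47],"angular": [0,0,0]},{"delta_pos": [40,32.5,-47],"angular": [0,0,0]}])

```text
time_s: 24.12
eef_pos: [429.7, -9.4, 269.3]
orientation: [[0.001, -0.001, 1.0], [-0.0, 1.0, 0.001], [-1.0, -0.0, 0.001]]
force: [-0.4, -0.1, -1.3]
finger_gap: 47.5
```

>>> arm_command(targets=[{"delta_pos": [0,0,0],"angular": [0,0,0]},{"delta_pos": [0,0,0],"angular": [0,0,0]},{"delta_pos": [0,0,0],"angular": [0,0,0]},{"delta_pos": [0,0,0],"angular": [0,0,0]},{"delta_pos": [0,0,0],"angular": [0,0,0]}])

```text
time_s: 24.53
eef_pos: [430.1, -9.7, 269.9]
orientation: [[0.001, -0.0, 1.0], [-0.0, 1.0, 0.0], [-1.0, -0.0, 0.001]]
force: [0.4, 0.2, -2.1]
finger_gap: 47.5
```

Down 59.

>>> arm_command(targets=[{"delta_pos": [20,0,0],"angular": [0,0,0]},{"delta_pos": [38,0,0],"angular": [0,0,0]},{"delta_pos": [50,0,0],"angular": [0,0,0]},{"delta_pos": [55,0,0],"angular": [0,0,0]},{"delta_pos": [57.5,0,0],"angular": [0,0,0]}])

```text
time_s: 24.95
eef_pos: [430.1, -9.7, 211.5]
orientation: [[-0.001, -0.0, 1.0], [0.0, 1.0, 0.0], [-1.0, 0.0, -0.001]]
force: [-0.5, -1.0, -1.5]
finger_gap: 47.4
```

>>> arm_command(targets=[{"delta_pos": [1,0,0],"angular": [0,0,0]},{"delta_pos": [1.5,0,0],"angular": [0,0,0]},{"delta_pos": [1.5,0,0],"angular": [0,0,0]},{"delta_pos": [1.5,0,0],"angular": [0,0,0]}])

```text
time_s: 25.28
eef_pos: [430.1, -9.7, 210.9]
orientation: [[0.001, -0.0, 1.0], [-0.0, 1.0, 0.0], [-1.0, -0.0, 0.001]]
force: [1.0, -1.3, -1.6]
finger_gap: 47.6
```

>>> arm_command(targets=[{"delta_pos": [0.5,0,0],"angular": [0,0,0]},{"delta_pos": [1,0,0],"angular": [0,0,0]},{"delta_pos": [1,0,0],"angular": [0,0,0]},{"delta_pos": [1,0,0],"angular": [0,0,0]}])

```text
time_s: 25.62
eef_pos: [430.0, -9.7, 210.3]
orientation: [[0.001, -0.0, 1.0], [-0.0, 1.0, 0.0], [-1.0, -0.0, 0.001]]
force: [-2.8, 0.2, 15.4]
finger_gap: 47.4
```

>>> arm_command(targets=[{"delta_pos": [-0.5,0,0],"angular": [0,0,0]},{"delta_pos": [-0.5,0,0],"angular": [0,0,0]},{"delta_pos": [-0.5,0,0],"angular": [0,0,0]},{"delta_pos": [-0.5,0,0],"angular": [0,0,0]}], grip=65)

```text
time_s: 25.95
eef_pos: [430.0, -9.7, 209.9]
orientation: [[0.0, -0.0, 1.0], [0.0, 1.0, 0.0], [-1.0, 0.0, 0.0]]
force: [-0.2, 0.7, -0.3]
finger_gap: 63.3
```

>>> arm_command(targets=[{"delta_pos": [-10,0,0],"angular": [0,0,0]},{"delta_pos": [-30,0,0],"angular": [0,0,0]},{"delta_pos": [-60,0,0],"angular": [0,0,0]},{"delta_pos": [-95,0,0],"angular": [0,0,0]},{"delta_pos": [-120,0,0],"angular": [0,0,0]}])

```text
time_s: 26.37
eef_pos: [429.9, -9.7, 332.0]
orientation: [[0.001, -0.0, 1.0], [-0.0, 1.0, 0.0], [-1.0, -0.0, 0.001]]
force: [0.2, -0.3, 0.4]
finger_gap: 64.9
```

>>> arm_command(targets=[{"delta_pos": [0,-18,35],"angular": [0,0,0]},{"delta_pos": [0,-36,70],"angular": [0,0,0]},{"delta_pos": [0,-54,105],"angular": [0,0,0]},{"delta_pos": [0,-72,140],"angular": [0,0,0]},{"delta_pos": [0,-90,175],"angular": [0,0,0]}])

```text
time_s: 26.78
eef_pos: [606.4, -100.6, 329.8]
orientation: [[-0.0, -0.0, 1.0], [0.0, 1.0, 0.0], [-1.0, 0.0, -0.0]]
force: [0.2, 1.6, -0.1]
finger_gap: 65.0
```

>>> arm_command(targets=[{"delta_pos": [0,-18,35],"angular": [0,0,0]},{"delta_pos": [0,-36,65],"angular": [0,0,0]},{"delta_pos": [0,-48,93],"angular": [0,0,0]},{"delta_pos": [15,-48,93],"angular": [0,0,0]},{"delta_pos": [30,-48,93],"angular": [0,0,0]}])

```text
time_s: 27.2
eef_pos: [699.0, -148.4, 298.9]
orientation: [[0.001, 0.0, 1.0], [-0.0, 1.0, -0.0], [-1.0, -0.0, 0.001]]
force: [-0.1, 0.4, -0.2]
finger_gap: 64.8
```

>>> arm_command(targets=[{"delta_pos": [0,0,0],"angular": [0,0,0]},{"delta_pos": [0,0,0],"angular": [0,0,0]},{"delta_pos": [0,0,0],"angular": [0,0,0]},{"delta_pos": [0,0,0],"angular": [0,0,0]},{"delta_pos": [0,0,0],"angular": [0,0,0]}])

```text
time_s: 27.62
eef_pos: [698.0, -147.5, 301.0]
orientation: [[0.001, -0.001, 1.0], [-0.0, 1.0, 0.001], [-1.0, -0.0, 0.001]]
force: [0.1, 0.5, 0.6]
finger_gap: 65.2
```

```bash
python3 - <<'E'
from h import *
for n in ("scene","top"):
    im=r.read_camera(n); cv2.imwrite(f"pics/{n}7.png",im[:,:,::-1])
t=cv2.imread("pics/top7.png");cv2.imwrite("pics/t7z.png",cv2.resize(t[130:310,155:355],None,fx=3.3,fy=3.3,interpolation=2))
s=r.sense();print(s["eef_pos"])
R=s["orientation"];print(R.T@(np.array([698,-148,216])-s["eef_pos"]),np.degrees(np.arctan2(R[1,1],R[0,1])))
E
```

```text
[ 697.99538931 -147.50812192  300.68206985]
[84.68213606 -0.47279668 -0.08494497] 90.02507304903082
```

View pics/t7z.png

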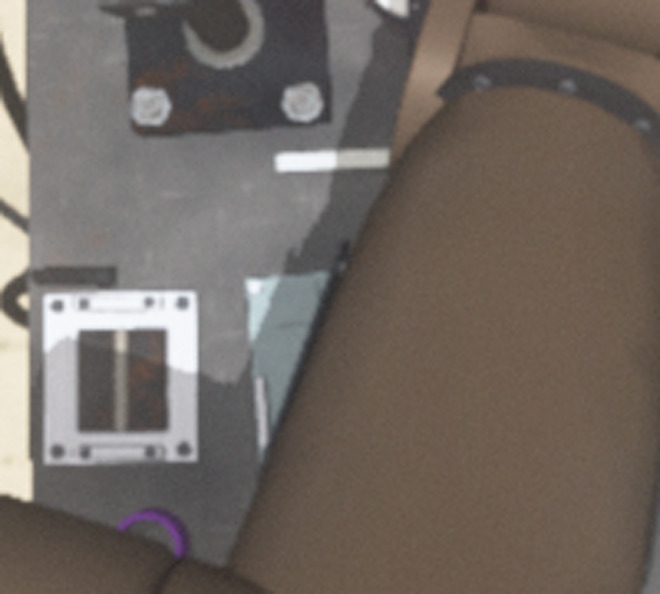

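>>> arm_command(targets=[{"delta_pos": [20,-0.4,0],"angular": [0,0,0]},{"delta_pos": [42,-0.4,0],"angular": [0,0,0]},{"delta_pos": [64,-0.4,0],"angular": [0,0,0]},{"delta_pos": [78,-0.4,0],"angular": [0,0,0]},{"delta_pos": [84.5,-0.4,0],"angular": [0,0,0]}])

```text
time_s: 28.13
eef_pos: [697.7, -147.9, 213.4]
orientation: [[-0.002, -0.0, 1.0], [0.001, 1.0, 0.0], [-1.0, 0.001, -0.002]]
force: [1.0, 0.3, -0.6]
finger_gap: 65.3
```

>>> arm_command(targets=[{"delta_pos": [0,0,0],"angular": [0,0,0]},{"delta_pos": [0,0,0],"angular": [0,0,0]},{"delta_pos": [0,0,0],"angular": [0,0,0]},{"delta_pos": [0,0,0],"angular": [0,0,0]}])

```text
time_s: 28.47
eef_pos: [698.3, -148.1, 216.7]
orientation: [[0.002, -0.0, 1.0], [-0.0, 1.0, 0.0], [-1.0, -0.0, 0.002]]
force: [-0.5, 0.0, 0.1]
finger_gap: 64.9
```

>>> arm_command(targets=[{"delta_pos": [0,0,0],"angular": [0,0,0]},{"delta_pos": [0,0,0],"angular": [0,0,0]},{"delta_pos": [0,0,0],"angular": [0,0,0]},{"delta_pos": [0,0,0],"angular": [0,0,0]},{"delta_pos": [0,0,0],"angular": [0,0,0]}], grip=25)

```text
time_s: 28.88
eef_pos: [698.0, -148.0, 215.4]
orientation: [[0.0, -0.0, 1.0], [0.0, 1.0, 0.0], [-1.0, 0.0, 0.0]]
force: [-1.1, -0.7, -0.2]
finger_gap: 37.0
```

>>> arm_command(targets=[{"delta_pos": [0,0,0],"angular": [0,0,0]},{"delta_pos": [0,0,0],"angular": [0,0,0]},{"delta_pos": [0,0,0],"angular": [0,0,0]},{"delta_pos": [0,0,0],"angular": [0,0,0]},{"delta_pos": [0,0,0],"angular": [0,0,0]}])

```text
time_s: 29.3
eef_pos: [698.0, -148.0, 215.4]
orientation: [[0.0, -0.0, 1.0], [0.0, 1.0, 0.0], [-1.0, 0.0, 0.0]]
force: [-0.7, 0.6, 0.8]
finger_gap: 33.6
```

>>> arm_command(targets=[{"delta_pos": [-12,0,0],"angular": [0,0,0]},{"delta_pos": [-30,0,0],"angular": [0,0,0]},{"delta_pos": [-50,0,0],"angular": [0,0,0]},{"delta_pos": [-70,10,-10],"angular": [0,0,0]},{"delta_pos": [-70,30,-30],"angular": [0,0,0]}])

```text
time_s: 29.72
eef_pos: [669.2, -119.4, 289.7]
orientation: [[0.007, 0.001, 1.0], [-0.002, 1.0, -0.001], [-1.0, -0.002, 0.007]]
force: [0.1, -0.0, -1.2]
finger_gap: 33.4
```

>>> arm_command(targets=[{"delta_pos": [0,25,-25],"angular": [0,0,0]},{"delta_pos": [0,50,-50],"angular": [0,0,0]},{"delta_pos": [0,75,-75],"angular": [0,0,0]},{"delta_pos": [0,100,-100],"angular": [0,0,0]},{"delta_pos": [0,121,-123],"angular": [0,0,0]}])

```text
time_s: 30.13
eef_pos: [543.3, 4.3, 286.1]
orientation: [[0.0, -0.0, 1.0], [0.0, 1.0, 0.0], [-1.0, 0.0, 0.0]]
force: [0.5, 0.7, -1.9]
finger_gap: 33.9
```

>>> arm_command(targets=[{"delta_pos": [0,0,0],"angular": [0,0,0]},{"delta_pos": [0,0,0],"angular": [0,0,0]},{"delta_pos": [15,0,0],"angular": [0,0,0]},{"delta_pos": [30,0,0],"angular": [0,0,0]},{"delta_pos": [30,0,0],"angular": [0,0,0]}])

```text
time_s: 30.55
eef_pos: [545.3, 2.3, 253.7]
orientation: [[-0.002, 0.0, 1.0], [0.0, 1.0, -0.0], [-1.0, 0.0, -0.002]]
force: [-0.7, -0.3, -2.6]
finger_gap: 33.5
```

>>> arm_command(targets=[{"delta_pos": [0,0,0],"angular": [0,0,0]},{"delta_pos": [0,0,0],"angular": [0,0,0]},{"delta_pos": [0,0,0],"angular": [0,0,0]},{"delta_pos": [0,0,0],"angular": [0,0,0]},{"delta_pos": [0,0,0],"angular": [0,0,0]}])

```text
time_s: 30.97
eef_pos: [545.1, 2.8, 255.9]
orientation: [[0.001, -0.0, 1.0], [-0.0, 1.0, 0.0], [-1.0, -0.0, 0.001]]
force: [0.4, -0.7, -1.9]
finger_gap: 33.7
```

>>> arm_command(targets=[{"delta_pos": [12,0.2,0],"angular": [0,0,0]},{"delta_pos": [24,0.2,0],"angular": [0,0,0]},{"delta_pos": [32,0.2,0],"angular": [0,0,0]},{"delta_pos": [37,0.2,0],"angular": [0,0,0]},{"delta_pos": [38,0.2,0],"angular": [0,0,0]}])

```text
time_s: 31.38
eef_pos: [544.9, 3.2, 216.7]
orientation: [[-0.001, -0.0, 1.0], [0.0, 1.0, 0.0], [-1.0, 0.0, -0.001]]
force: [0.7, 0.3, -1.5]
finger_gap: 33.9
```

>>> arm_command(targets=[{"delta_pos": [0.5,0,0],"angular": [0,0,0]},{"delta_pos": [1,0,0],"angular": [0,0,0]},{"delta_pos": [1,0,0],"angular": [0,0,0]},{"delta_pos": [1,0,0],"angular": [0,0,0]}])

```text
time_s: 31.72
eef_pos: [545.1, 3.1, 216.7]
orientation: [[0.001, -0.0, 1.0], [0.0, 1.0, 0.0], [-1.0, 0.0, 0.001]]
force: [0.4, -0.3, -1.6]
finger_gap: 33.8
```

>>> arm_command(targets=[{"delta_pos": [0.3,0,0],"angular": [0,0,0]},{"delta_pos": [0.5,0,0],"angular": [0,0,0]},{"delta_pos": [0.5,0,0],"angular": [0,0,0]},{"delta_pos": [0.5,0,0],"angular": [0,0,0]}])

```text
time_s: 32.05
eef_pos: [545.1, 3.2, 216.3]
orientation: [[0.001, -0.0, 1.0], [-0.0, 1.0, 0.0], [-1.0, -0.0, 0.001]]
force: [-1.1, 0.4, 5.5]
finger_gap: 33.5
```

Contact. Release, rise and swing clear for the final look.

>>> arm_command(targets=[{"delta_pos": [0,0,0],"angular": [0,0,0]},{"delta_pos": [0,0,0],"angular": [0,0,0]},{"delta_pos": [0,0,0],"angular": [0,0,0]},{"delta_pos": [0,0,0],"angular": [0,0,0]},{"delta_pos": [0,0,0],"angular": [0,0,0]}], grip=65)

```text
time_s: 32.47
eef_pos: [545.0, 3.1, 215.8]
orientation: [[-0.0, -0.0, 1.0], [0.0, 1.0, 0.0], [-1.0, 0.0, -0.0]]
force: [0.1, -0.0, -0.1]
finger_gap: 60.9
```

>>> arm_command(targets=[{"delta_pos": [-10,0,0],"angular": [0,0,0]},{"delta_pos": [-35,0,0],"angular": [0,0,0]},{"delta_pos": [-70,0,0],"angular": [0,0,0]},{"delta_pos": [-105,0,0],"angular": [0,0,0]},{"delta_pos": [-140,0,0],"angular": [0,0,0]}])

```text
time_s: 32.88
eef_pos: [544.6, 3.2, 358.1]
orientation: [[-0.0, -0.0, 1.0], [0.0, 1.0, 0.0], [-1.0, 0.0, -0.0]]
force: [0.7, -0.1, -0.4]
finger_gap: 64.9
```

>>> arm_command(targets=[{"delta_pos": [-10,35,-15],"angular": [0,0,0]},{"delta_pos": [-20,70,-30],"angular": [0,0,0]},{"delta_pos": [-30,105,-45],"angular": [0,0,0]},{"delta_pos": [-40,140,-60],"angular": [0,0,0]},{"delta_pos": [-40,175,-75],"angular": [0,0,0]}])

```text
time_s: 33.3
eef_pos: [468.8, 179.5, 398.4]
orientation: [[0.003, 0.0, 1.0], [0.001, 1.0, -0.0], [-1.0, 0.001, 0.003]]
force: [1.0, 0.4, 1.0]
finger_gap: 65.1
```

>>> arm_command(targets=[{"delta_pos": [0,35,-18],"angular": [0,0,0]},{"delta_pos": [0,70,-36],"angular": [0,0,0]},{"delta_pos": [0,105,-54],"angular": [0,0,0]},{"delta_pos": [0,140,-72],"angular": [0,0,0]},{"delta_pos": [0,175,-90],"angular": [0,0,0]}])

```text
time_s: 33.72
eef_pos: [378.4, 354.5, 396.8]
orientation: [[0.001, -0.0, 1.0], [0.001, 1.0, 0.0], [-1.0, 0.001, 0.001]]
force: [0.8, 0.1, 0.9]
finger_gap: 65.2
```

>>> arm_command(targets=[{"delta_pos": [0,35,-18],"angular": [0,0,0]},{"delta_pos": [0,70,-36],"angular": [0,0,0]},{"delta_pos": [0,105,-54],"angular": [0,0,0]},{"delta_pos": [0,140,-72],"angular": [0,0,0]},{"delta_pos": [0,175,-90],"angular": [0,0,0]}])

```text
time_s: 34.13
eef_pos: [288.3, 529.5, 396.8]
orientation: [[0.0, -0.001, 1.0], [0.0, 1.0, 0.001], [-1.0, 0.0, 0.0]]
force: [1.5, 0.5, -0.4]
finger_gap: 65.2
```

>>> arm_command(targets=[{"delta_pos": [0,10,-10],"angular": [0,0,0]},{"delta_pos": [0,10,-10],"angular": [0,0,0]},{"delta_pos": [0,10,-10],"angular": [0,0,0]},{"delta_pos": [0,10,-10],"angular": [0,0,0]},{"delta_pos": [0,10,-10],"angular": [0,0,0]}])

```text
time_s: 34.55
eef_pos: [280.7, 536.9, 396.3]
orientation: [[0.0, 0.001, 1.0], [0.0, 1.0, -0.001], [-1.0, 0.0, 0.0]]
force: [-0.0, -0.1, 0.3]
finger_gap: 64.9
```

```bash
python3 - <<'E'
from h import *
for n in ("scene","top"):
    im=r.read_camera(n); cv2.imwrite(f"pics/{n}8.png",im[:,:,::-1])
t=cv2.imread("pics/top8.png");s=cv2.imread("pics/scene8.png")
cv2.imwrite("pics/tz8.png",cv2.resize(t[195:315,155:295],None,fx=5,fy=5,interpolation=2))
cv2.imwrite("pics/sz8.png",cv2.resize(s[225:390,155:345],None,fx=3.6,fy=3.6,interpolation=2))
print(r.sense()["eef_pos"],r.sense()["time_s"])
E
```

```text
[280.64834109 537.12959149 396.21583643] 34.65
```

View pics/tz8.png

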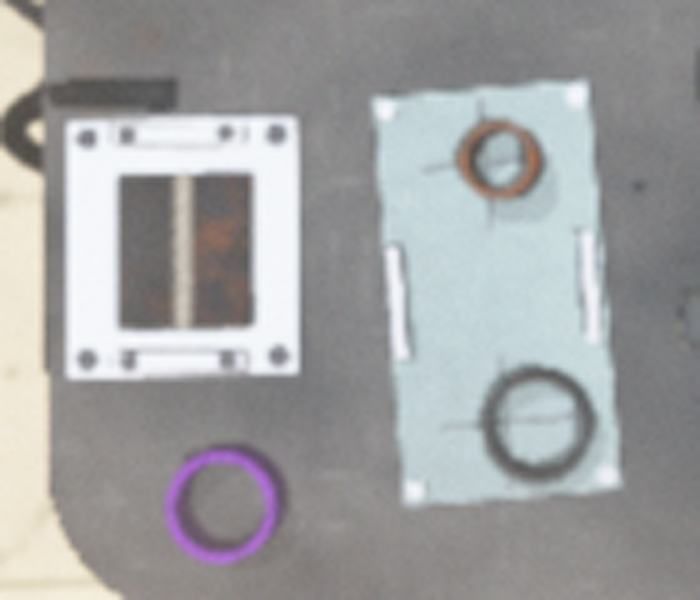

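View pics/sz8.png

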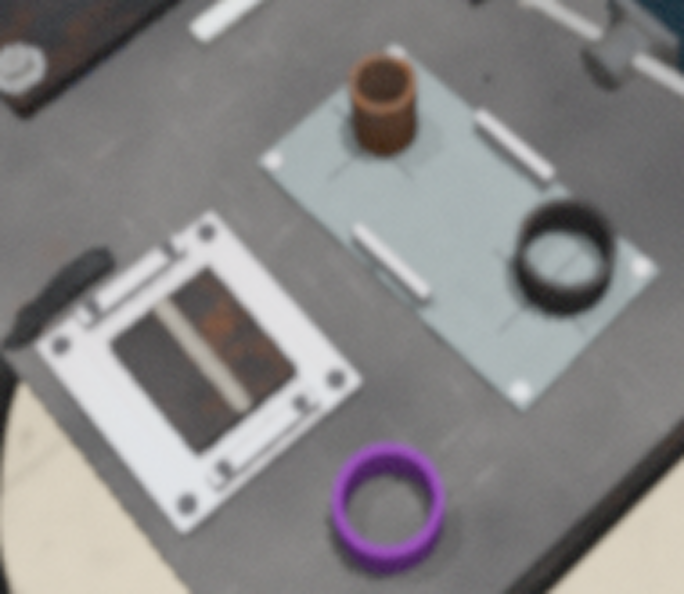

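View pics/top8.png

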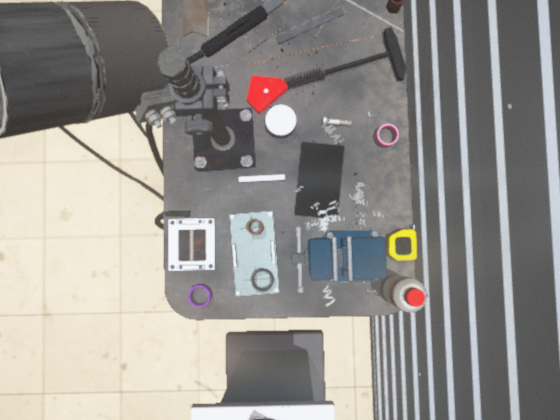

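```bash
python3 - <<'E'
from cell import r
print(r.sign_off())
E
```

```text
the job is handed in; nothing more can be done
None
```

I finished the job and handed it in at about 35 s of the 138 s allowed. Both pipes went to the mat, the plate went into the jig, and both pipes went back onto the rack. The hand-in gives no verdict, so the checks below are mine.

**Final pictures (top and scene views):**
- **Plate:** it lies flat in the jig with the bead up and looks square. Its centre is about 2–3 mm from the jig's centre (limit 12 mm).
- **Pipes:** both stand upright on the rack. Each is about 3 mm from its starting place, towards the robot's right (limit 12 mm). The first grasps may have pushed them that far as the fingers closed.
- **Bystanders:** the soapstone, bolt and paste tin look unmoved.
- **Arm:** it is clear of everything.

**Forces and steps:** the highest wrist force I read was about 15 N, when setting the wide pipe back down. I saw both pipes standing on the mat in the top view before I touched the plate. No check failed.

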